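Pair two clock pendulums with their cradles and hold the larger one level

TASK

On the clock repair bench, first pick up the smaller pendulum (steel bob) by the red band at its balance point and lay it gently into the matching small cradle (blue lining), bob in the round pocket and tail between the posts, and let go of it. Then take the larger pendulum (brass bob) by its red band and hold it level and still about 10 cm above the green-lined cradle, lined up with it, bob over the pocket and tail over the posts: finish while still holding it there, do not put it down. Leave the oil jar, the screwdriver and the screw tray where they are.

Things in the scene. Friction and masses are not known exactly. Their poses are not given: they have to be found in the camera images.
- steel_pendulum_balance (a point): balance point (centre of mass) of the rigid steel-bob pendulum, at the rod's centre, amid a red band 22 mm long; 14 mm above what the pendulum lies on. x along the rod away from the bob, y across, z up. Rod pale metal, 10 mm wide (y), 12 mm high, 8 mm clear of the bench, bare from bob to tail. Weighs about 0.36 kg, varying by a fifth
- steel_pendulum_bob (a point): centre (half-way up) of the bob, a flat-lying steel disc 50 mm across, 28 mm thick; 53 mm from the balance point, on its -x side
- steel_pendulum_tail (a point): centre (half-way up) of the steel-bob pendulum's tail, a dark steel block 24 (x) x 20 (y) x 28 (z) mm; 95 mm from the balance point, on its +x side
- brass_pendulum_balance (a point): balance point (centre of mass) of the rigid brass-bob pendulum, at the rod's centre, amid a red band 22 mm long; 14 mm above what the pendulum lies on. x along the rod away from the bob, y across, z up. Rod pale metal, 10 mm wide (y), 12 mm high, 8 mm clear of the bench, bare from bob to tail. Weighs about 0.45 kg, varying by a fifth
- brass_pendulum_bob (a point): centre (half-way up) of the bob, a flat-lying brass disc 70 mm across, 28 mm thick; 65 mm from the balance point, on its -x side
- brass_pendulum_tail (a point): centre (half-way up) of the brass-bob pendulum's tail, a dark steel block 24 (x) x 20 (y) x 28 (z) mm; 120 mm from the balance point, on its +x side
- blue_cradle_seat (a point): where the balance point of the steel-bob pendulum is when it rests in its cradle, a dark wooden board (205 x 74 mm, 12 mm thick) with blue lining, fixed to the bench. 14 mm above the board's top, 26 mm above the bench. x along the board from pocket to fork, y across, z up. The board is bare between pocket and fork
- blue_cradle_pocket (a point): where the steel bob's centre is when seated, 53 mm from the seat point, 26 mm above the bench: axis of the blue-lined pocket, a round hole 58 mm across through a square 74 mm wooden plate, 6 mm thick, on the board
- blue_cradle_fork (a point): where the tail block's centre is when seated, 95 mm from the seat point, 26 mm above the bench: midway between two brass posts, 28 mm apart, 8 mm thick, 22 mm tall above the board of the blue cradle
- green_cradle_seat (a point): where the balance point of the brass-bob pendulum is when it rests in its cradle, a dark wooden board (252 x 94 mm, 12 mm thick) with green lining, fixed to the bench. 14 mm above the board's top, 26 mm above the bench. x along the board from pocket to fork, y across, z up. The board is bare between pocket and fork
- green_cradle_pocket (a point): where the brass bob's centre is when seated, 65 mm from the seat point, 26 mm above the bench: axis of the green-lined pocket, a round hole 78 mm across through a square 94 mm wooden plate, 6 mm thick, on the board
- green_cradle_fork (a point): where the tail block's centre is when seated, 120 mm from the seat point, 26 mm above the bench: midway between two brass posts, 28 mm apart, 8 mm thick, 22 mm tall above the board of the green cradle
- oil_jar: bystander: amber glass jar, 48 mm across, 75 mm tall, origin at the centre of its underside
- screwdriver: bystander: screwdriver 170 mm long lying on the bench, blade towards its x
- screw_tray: bystander: open wooden tray 70 (x) x 100 (y) x 30 mm, origin at the centre of its underside
Things that resemble listed ones, but are neither listed nor needed, are in the scene too. What is shaped like the part that bears steel_pendulum_balance but pink or purple is not meant.

How it is judged:
On the way, in this order (a step that is already met when the one before it is completed fails the run):
1. the steel-bob pendulum is lifted clear, held at its balance point and roughly level (x of the grasp point in the frame of steel_pendulum_balance between -0.02 and 0.02 m and distance between the grasp point and steel_pendulum_balance below 0.045 m and contact force between the fingers and steel_pendulum above 1 N and height (world z) of steel_pendulum_balance above 0.045 m and angle between steel_pendulum_balance's own z axis and vertical below 0.2 rad), for 0.1 s.
2. the steel-bob pendulum lies in the blue cradle, released, with the brass-bob one still on the bench (horizontal distance between steel_pendulum_bob and blue_cradle_pocket below 0.008 m and horizontal distance between steel_pendulum_tail and blue_cradle_fork below 0.01 m and z of steel_pendulum_balance in the frame of blue_cradle_seat below 0.004 m and angle between steel_pendulum_balance's own z axis and vertical below 0.06 rad and contact force between the fingers and steel_pendulum below 0.1 N and linear speed of steel_pendulum below 0.03 m/s and height (world z) of brass_pendulum_balance below 0.03 m), for 0.2 s.
3. the brass-bob pendulum is held level at its balance point over the green cradle (x of the grasp point in the frame of brass_pendulum_balance between -0.02 and 0.02 m and distance between the grasp point and brass_pendulum_balance below 0.045 m and contact force between the fingers and brass_pendulum above 1 N and angle between brass_pendulum_balance's own z axis and vertical below 0.12 rad and z of brass_pendulum_balance in the frame of green_cradle_seat between 0.06 and 0.15 m and horizontal distance between brass_pendulum_bob and green_cradle_pocket below 0.025 m and horizontal distance between brass_pendulum_tail and green_cradle_fork below 0.025 m and linear speed of brass_pendulum below 0.03 m/s), for 0.2 s.
At the end, for the whole second after the job is handed in: Brass pendulum held within 20 mm of its balance point along the rod, level to 0.12 rad, still, 60-150 mm above its seat, bob and tail within 25 mm of pocket and fork in plan; steel one lies released in the blue cradle (bob within 8 mm, tail 10 mm, under 4 mm high, tilt under 0.06 rad) (all of step 3 and horizontal distance between steel_pendulum_bob and blue_cradle_pocket below 0.008 m and horizontal distance between steel_pendulum_tail and blue_cradle_fork below 0.01 m and z of steel_pendulum_balance in the frame of blue_cradle_seat below 0.004 m and angle between steel_pendulum_balance's own z axis and vertical below 0.06 rad and contact force between the fingers and steel_pendulum below 0.1 N and linear speed of steel_pendulum below 0.03 m/s); the arm keeps its last pose, push and grip.
It fails at once if the oil jar is disturbed (moved more than 20 mm) (distance of oil_jar from where it was at the start of the episode above 0.02 m).
It fails at once if the screwdriver is disturbed (moved more than 20 mm) (distance of screwdriver from where it was at the start of the episode above 0.02 m).
It fails at once if the screw tray is disturbed (moved more than 20 mm) (distance of screw_tray from where it was at the start of the episode above 0.02 m).
It fails at once if the steel-bob pendulum is let go in the air instead of laid down (contact force between the fingers and steel_pendulum below 0.05 N and height (world z) of steel_pendulum_balance above 0.04 m).
It fails at once if the steel-bob pendulum is rammed into the cradle (contact force above 40 N) (contact force between steel_pendulum and blue_cradle above 40 N).
It also fails if it takes over 69 s, if anything falls off the work surface, if the arm or the gripper's body presses on something with over 40 N, if the wrist force passes 120 N, or if a joint passes its speed limit or range.

ROBOT

A 6-joint arm with a two-finger parallel gripper is mounted at the origin on the work surface. World frame = base frame: x ahead of the robot, y to its left, z up, the work surface at z = 0. Lengths are in m, angles in rad, forces in N, time in s.
With the tool pointing down it reaches from about 0.35 to 0.775 m from the base axis. Payload 5.5 kg.
Tool frame: the origin (TCP) lies midway between the tips of the shut fingers; the grasp point (between the pads) lies 19 mm behind it; z points along the fingers, x is the direction in which the jaws open and shut, and the axes are right-handed (so a half turn about z gives the same grasp; the last joint's range is limited). The gripper opens to 85 mm and grips with 20 to 120 N. Pads are 22 mm wide; open, the fingers measure 114 mm over their backs; the gripper's body (76 mm by 85 mm) begins 54 mm behind the grasp point. The pads swing forward as they close: fully open they stand 13 mm farther back than shut.
Start: joints at [1.108, 0.313, 0.046, 1.304, 0, 1.431], TCP at [0.182, 0.545, 0.231] pointing down, gripper open.
Joint ranges: [-2.76, 2.76], [-0.86, 1.69], [-1.03, 1.26], [-2.2, 2.34], [-1.47, 1.5], [-3.14, 3.14]. Speed limits (rad/s): [2.57, 2.57, 3.14, 3.14, 3.14, 3.14].

INTERFACE

Orientations are given as a unit quaternion [w, x, y, z].
In Python, from workcell import env gives the robot as it stands. The module is installed in compiled form; this text tells all that it offers.
- The arm moves only by the tool apply_moves, never from a script. Its argument "moves" is a list of rows, each a list of 3 entries, a list of its own where there are three numbers: the shift along the tool's x, y, z in cm, then the turn about the tool's z in degrees, then the opening, from 0 (shut) to 1 (fully open). In form: [[[x, y, z], yaw, gripper], ...]. A call has exactly 10 rows; each row is the pose to reach, as a shift and turn from the pose commanded when the call began, along the tool's axes at that moment; what a row does not reach only later rows make up. A row lasts 1/8 s, in which the tool goes at most 62.5 mm and 10.7 degrees, less where a joint would pass 70% of its speed; a pose out of reach is approached as far as the arm can. A call with a gripper value outside its range is refused whole. The fingers move at their own pace and stop on an object; "squeeze" is the grip in N (left out, the last holds). Time passes only in rows, so rows that repeat a pose let the fingers close, or fill a call up. It gives the time, the measured TCP pose, the force and the opening at its end, in the units of the state.
- env.get_state(): the state, without advancing time (a new reading comes with each control period).
- env.read_camera(name): name is "side" or "top"; returns a dict with "pixels" (400x640x3 uint8, red, green, blue), "fov_y" (degrees; the focal length in pixels is half the picture's height over the tangent of half this angle, whatever the lens; pixels are square), "cx", "cy" (the principal point, pixels), "world_from_camera" (4x4, takes a point from camera to world coordinates). Camera axes: x right, y down, z forward; pixel columns grow to the right and rows downward; lengths in m; the calibration is good to about 2 mm. A picture is of the moment at which its call begins. There is no depth.
- env.hand_in(): hands the job in, once; it reports no verdict.
The state is a dict: "clock": time; "joint_pos": joint angles; "qvel": joint speeds; "tau": joint torques, N m; "tcp_pos": TCP position; "orientation": TCP orientation; "wrist_force": force on the tool from outside, world axes, zero at the start; "ft_torque": the same for the moment, N m; "finger_gap": finger opening in m.
Only numpy, scipy, OpenCV 4.12 (cv2) and the standard library are available. Lean on these libraries where they do the work, as an engineer would, in place of code of your own. Each camera call takes 0.05 s, during which the arm holds its last target.

## Working session

There is one attempt and no reset: what is moved stays moved. The work goes in short steps, Python scripts to look and compute and a tool call to move; the robot and the scene stay as the last step left them, time stands still between calls to the robot, and variables do not carry over. Pictures are saved under pics/ and viewed, and the job is handed in when it is done.

Besides the shell and the picture viewer there is one more tool, called after ">>>" as name(argument=value, ...), one argument or row to a line, values as JSON. apply_moves: Moves the arm, as the interface text tells. Its arguments: {"type":"object","properties":{"moves":{"type":"array","items":{"type":"array"}},"squeeze":{"type":"number"}},"required":["moves"]}

```bash
mkdir -p pics; cat > h.py <<'E'
import numpy as np, cv2, json
from workcell import env
def snap(name,tag):
    c=env.read_camera(name); cv2.imwrite(f'pics/{tag}.png',c['pixels'][:,:,::-1])
    np.savez(f'pics/{tag}.npz',**{k:c[k] for k in c}); return c
def load(tag): return np.load(f'pics/{tag}.npz')
def ray(c,u,v):
    f=200/np.tan(np.radians(float(c['fov_y']))/2); T=c['world_from_camera']
    return T[:3,3],T[:3,:3]@np.array([(u-c['cx'])/f,(v-c['cy'])/f,1])
def px2w(c,u,v,z):
    o,d=ray(c,u,v); return o+d*(z-o[2])/d[2]
def w2px(c,p):
    f=200/np.tan(np.radians(float(c['fov_y']))/2); T=c['world_from_camera']
    q=T[:3,:3].T@(np.array(p)-T[:3,3]); return q[:2]/q[2]*f+[c['cx'],c['cy']]
def crop(tag,x0,y0,x1,y1,out,s=None):
    im=cv2.imread(f'pics/{tag}.png')[y0:y1,x0:x1]
    s=s or min(800/(x1-x0),600/(y1-y0)); cv2.imwrite(f'pics/{out}.png',cv2.resize(im,None,fx=s,fy=s,interpolation=cv2.INTER_CUBIC)); print('scale',s)
E
python3 - <<'E'
from h import *
for n in('top','side'):
    c=snap(n,n+'0'); print(n,c['fov_y'],c['cx'],c['cy'],np.round(c['world_from_camera'],3).tolist())
print(env.get_state())
E
```

```text
top 56.876449920730735 318.7656057597063 194.42345552104405 [[0.007, -0.995, 0.098, 0.389], [-1.0, -0.008, -0.006, 0.066], [0.007, -0.098, -0.995, 1.2], [0.0, 0.0, 0.0, 1.0]]
side 43.14527337322877 316.09598050273087 194.8910117722786 [[0.921, -0.241, 0.307, 0.163], [-0.39, -0.586, 0.71, -0.803], [0.009, -0.774, -0.634, 0.832], [0.0, 0.0, 0.0, 1.0]]
{'clock': 0.1, 'joint_pos': array([1.10835923e+00, 3.13909904e-01, 4.50807391e-02, 1.30360911e+00,
       2.76142740e-05, 1.43121207e+00]), 'qvel': array([ 0.00146629, -0.00312374,  0.00289132, -0.00110226, -0.00031894,
        0.00125301]), 'tau': array([ 1.27160565e-03, -4.81725526e+01,  2.99244726e+01,  1.26820474e-02,
       -1.80061752e-04, -6.47037282e-06]), 'tcp_pos': array([0.18221587, 0.54487558, 0.23050196]), 'orientation': array([ 3.70081804e-04,  8.11564053e-01,  5.84262881e-01, -7.32960020e-04]), 'wrist_force': array([ 0.5910424 , -0.51691857, -0.37113613]), 'ft_torque': array([0.03455977, 0.00273757, 0.04588184]), 'finger_gap': 0.08550467567782621}
```

View pics/top0.png

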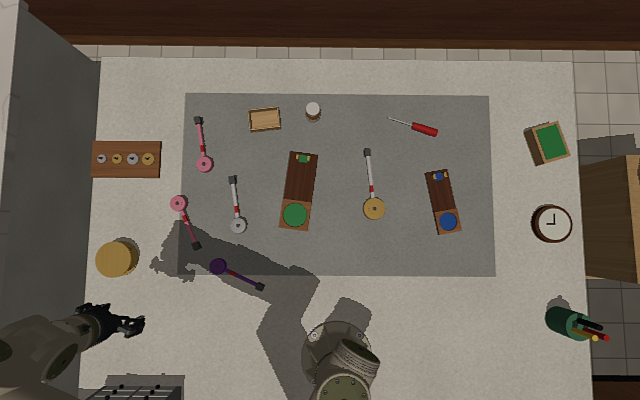

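View pics/side0.png

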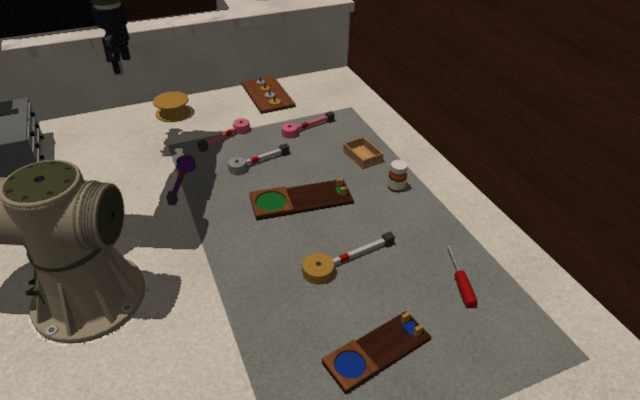

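Top view: the candidates shaped like the steel pendulum have bobs at (204,163) pink, (178,203) pink, (218,266) purple and (238,226) grey. Brass is at (374,209). The grey one at (238,226), with tail at (233,180), fits, because it has a steel bob and pale rod. The blue cradle has its pocket at (448,221) and fork at (438,175). The green cradle has its pocket at (295,214) and fork at (303,158). I'll confirm with enlarged crops.

```bash
python3 - <<'E'
from h import *
crop('top0',205,165,275,245,'c_steel',7); crop('top0',415,160,475,240,'c_blue',7)
crop('top0',345,140,405,225,'c_brass',7); crop('top0',270,145,330,235,'c_green',6.5)
a=[cv2.imread(f'pics/{n}.png') for n in('c_steel','c_blue','c_brass','c_green')]
def pad(i): 
    return cv2.copyMakeBorder(i,0,600-i.shape[0],0,0,cv2.BORDER_CONSTANT)
for i in (0,1):print(a[i].shape)
cv2.imwrite('pics/d1.png',cv2.resize(np.hstack([pad(a[0][:560]),pad(a[1][:560])])[:, :],None,fx=.87,fy=.87))
E
```

```text
scale 7
scale 7
scale 7
scale 6.5
(560, 490, 3)
(560, 420, 3)
```

View pics/c_steel.png

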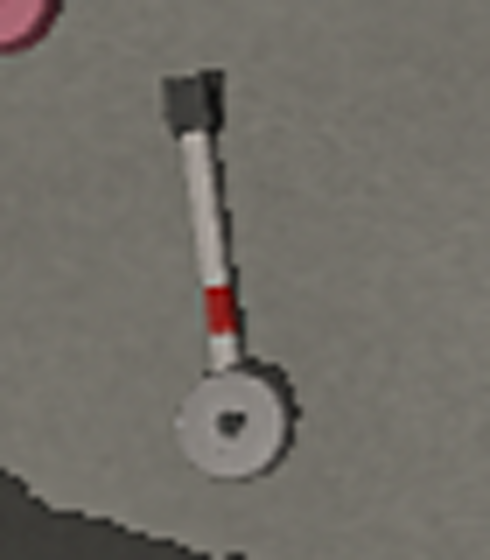

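View pics/c_blue.png

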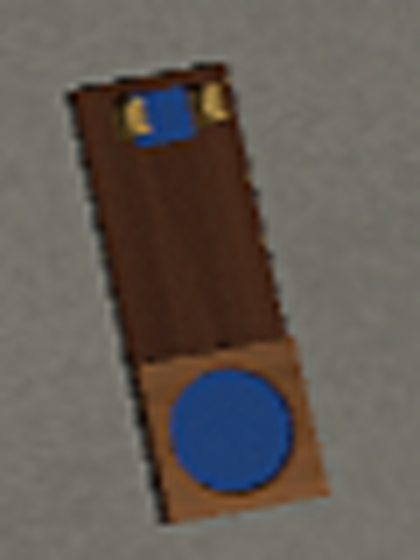

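View pics/c_brass.png

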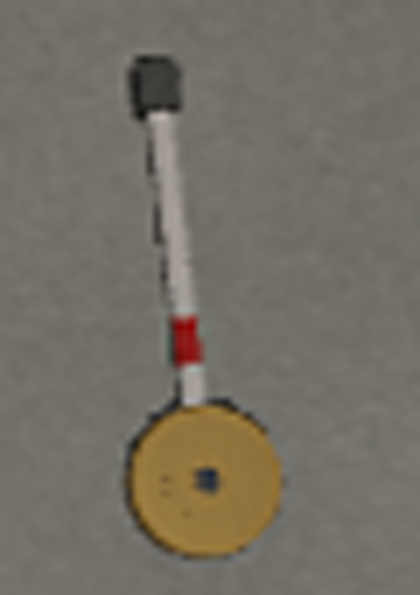

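View pics/c_green.png

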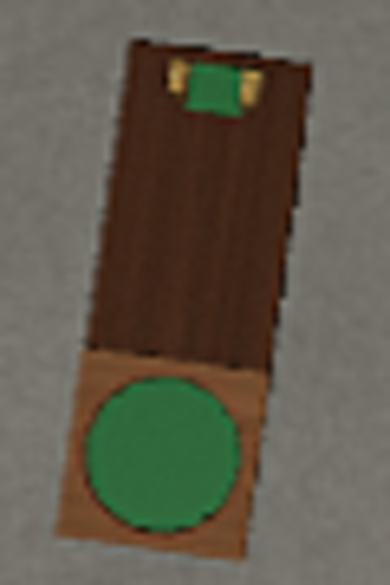

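```bash
python3 - <<'E'
from h import *
c=load('top0')
def P(o,s,u,v,z): return px2w(c,o[0]+(u+.5)/s-.5,o[1]+(v+.5)/s-.5,z)
def rep(n,a,b,d):
    v=b-a; print(n,np.round(a,4),np.round(b,4),'len',round(np.hypot(*v[:2]),4),'want',d,'yaw',round(np.degrees(np.arctan2(v[1],v[0])),1))
o=(205,165); rep('steel',P(o,7,229,425,.028),P(o,7,185,107,.028),.148); print(P(o,7,220,311,.020))
o=(415,160); rep('blue',P(o,7,231,429,.018),P(o,7,176,109,.034),.148); print('len board axis',P(o,7,247,507,.018)[:2],P(o,7,149,79,.012)[:2])
rep('bluelin',P(o,7,231,429,.018),P(o,7,165,115,.012),.148)
o=(345,140); rep('brass',P(o,7,205,480,.028),P(o,7,155,86,.028),.185); print(P(o,7,187,341,.020))
o=(270,145); rep('green',P(o,6.5,163,453,.018),P(o,6.5,215,84,.034),.185)
rep('greenlin',P(o,6.5,163,453,.018),P(o,6.5,214,90,.012),.185)
# tcp projection
E
```

```text
steel [0.4051 0.3152 0.028 ] [0.5497 0.3394 0.028 ] len 0.1466 want 0.148 yaw 9.5
[0.45702313 0.32250999 0.02      ]
blue [ 0.4242 -0.3547  0.018 ] [ 0.5695 -0.3278  0.034 ] len 0.1477 want 0.148 yaw 10.5
len board axis [ 0.3887478  -0.36105305] [ 0.58687281 -0.322969  ]
bluelin [ 0.4242 -0.3547  0.018 ] [ 0.57  -0.33   0.012] len 0.1479 want 0.148 yaw 9.6
brass [ 0.4626 -0.1171  0.028 ] [ 0.6444 -0.0954  0.028 ] len 0.1832 want 0.185 yaw 6.8
[ 0.52705052 -0.11054998  0.02      ]
green [0.4417 0.1351 0.018 ] [0.623 0.111 0.034] len 0.1829 want 0.185 yaw -7.6
greenlin [0.4417 0.1351 0.018 ] [0.6243 0.1123 0.012 ] len 0.1841 want 0.185 yaw -7.1
```

```bash
cat >> h.py <<'E'
def circ(x,y,z,r): 
    t=np.linspace(0,2*np.pi,60); return [(x+r*np.cos(a),y+r*np.sin(a),z) for a in t]
def box(x0,x1,w,z): return [(x0,-w,z),(x1,-w,z),(x1,w,z),(x0,w,z),(x0,-w,z)]
MODEL={'steel':[circ(-.053,0,.028,.025),box(.083,.107,.010,.028),box(-.011,.011,.005,.020)],
 'brass':[circ(-.065,0,.028,.035),box(.108,.132,.010,.028),box(-.011,.011,.005,.020)],
 'blue':[circ(-.053,0,.018,.029),box(-.053-.037,-.053+.037,.037,.018),box(-.09,.115,.037,.012),box(.091,.099,.014,.012)],
 'green':[circ(-.065,0,.018,.039),box(-.065-.047,-.065+.047,.047,.018),box(-.112,.14,.047,.012),box(.116,.124,.014,.012)]}
def overlay(tag,poses,x0,y0,x1,y1,out,s=7):
    c=load(tag); im=cv2.resize(cv2.imread(f'pics/{tag}.png')[y0:y1,x0:x1],None,fx=s,fy=s,interpolation=cv2.INTER_CUBIC)
    for n,(x,y,yaw) in poses.items():
        ca,sa=np.cos(np.radians(yaw)),np.sin(np.radians(yaw))
        for pl in MODEL[n]:
            q=[w2px(c,(x+ca*a-sa*b,y+sa*a+ca*b,z)) for a,b,z in pl]
            q=np.array([((u-x0+.5)*s-.5,(v-y0+.5)*s-.5) for u,v in q])
            cv2.polylines(im,[np.round(q*8).astype(int)],False,(255,255,0),1,cv2.LINE_AA,3)
    cv2.imwrite(f'pics/{out}.png',im)
E
python3 - <<'E'
from h import *
def pose(b,t,d1,d2):
    v=np.array(t)-b; yaw=np.arctan2(v[1],v[0]); m=(np.array(b)+t)/2 ; e=v/np.hypot(*v)
    s=m-e*(d2-d1)/2; return (s[0],s[1],np.degrees(yaw))
p={'steel':pose((.4051,.3152),(.5497,.3394),.053,.095),'blue':pose((.4242,-.3547),(.5697,-.3288),.053,.095),
'brass':pose((.4626,-.1171),(.6444,-.0954),.065,.12),'green':pose((.4417,.1351),(.6237,.1117),.065,.12)}
print({k:np.round(v,4).tolist() for k,v in p.items()}); json.dump(p,open('p.json','w'))
for t,l in(('top0',[('steel',205,165,275,245),('blue',415,160,475,240),('brass',345,140,405,225),('green',270,145,330,235)]),
 ('side0',[('steel',220,130,300,185),('blue',315,305,440,395),('brass',295,225,405,290),('green',240,170,360,225)])):
    for n,*r in l: overlay(t,p,*r,f'o_{t}_{n}',4)
def comb(t):
    a=[cv2.imread(f'pics/o_{t}_{n}.png') for n in('steel','blue','brass','green')]
    def row(x,y):
        h=max(x.shape[0],y.shape[0]); return np.hstack([cv2.copyMakeBorder(i,0,h-i.shape[0],0,6,cv2.BORDER_CONSTANT) for i in(x,y)])
    r=[row(a[0],a[1]),row(a[2],a[3])]; 
    if t=='top0': im=np.hstack([cv2.copyMakeBorder(i,0,360-i.shape[0],0,0,cv2.BORDER_CONSTANT) for i in r])
    else:
        w=max(i.shape[1] for i in r); im=np.vstack([cv2.copyMakeBorder(i,0,0,0,w-i.shape[1],cv2.BORDER_CONSTANT) for i in r])
    print(im.shape); s=min(1,800/im.shape[1],600/im.shape[0]); cv2.imwrite(f'pics/oo_{t}.png',im)
comb('top0'); comb('side0')
E
```

```text
{'steel': [0.4567, 0.3238, 9.5009], 'blue': [0.4763, -0.3454, 10.0933], 'brass': [0.5262, -0.1095, 6.8067], 'green': [0.5054, 0.1269, -7.3264]}
(360, 1024, 3)
(620, 932, 3)
```

```bash
python3 - <<'E'
from h import *
for t in('top0','side0'):
    im=cv2.imread(f'pics/oo_{t}.png'); s=800/im.shape[1]; cv2.imwrite(f'pics/oo2_{t}.png',cv2.resize(im,None,fx=s,fy=s,interpolation=cv2.INTER_AREA))
E
```

```text
(no output)
```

View pics/oo2_top0.png

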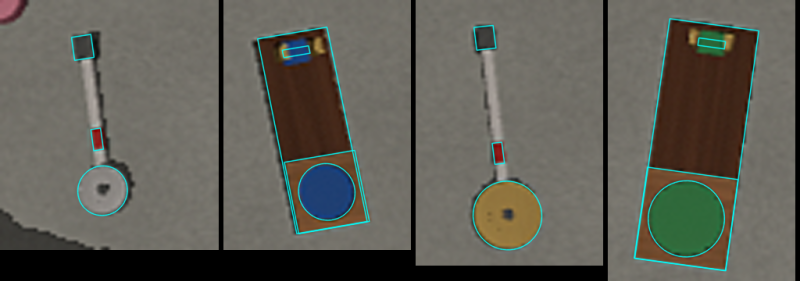

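View pics/oo2_side0.png

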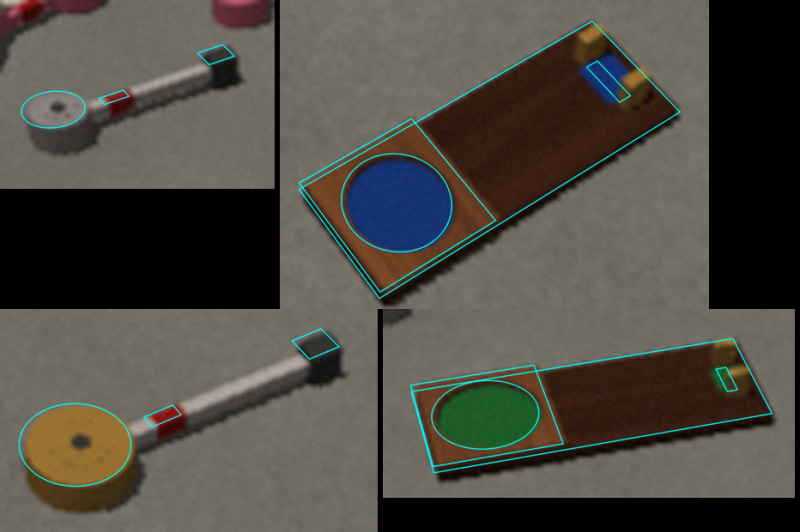

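Both overlays fit: the cradles within a pixel, the pendulums within about 1 px (~2 mm). The crop confirms the grey pendulum with pale rod and red band at (236,209) as the steel one. Next I'll compute the approach.

```bash
cat >> h.py <<'E'
def R(q):
    from scipy.spatial.transform import Rotation as Ro
    return Ro.from_quat([q[1],q[2],q[3],q[0]]).as_matrix()
def plan(x,y,z,rodyaw):
    s=env.get_state(); M=R(s['orientation']); d=M.T@(np.array([x,y,z])-s['tcp_pos'])*100
    jy=np.degrees(np.arctan2(M[1,0],M[0,0])); dy=(rodyaw+90-jy+90)%180-90
    print('t',round(s['clock'],2),'shift cm',np.round(d,2),'tool yaw',round(-dy,2),'tcp',np.round(s['tcp_pos'],4),'jawyaw',round(jy,2),'tilt',np.round(np.degrees(np.arccos(-M[2,2])),2),'F',np.round(s['wrist_force'],1),'gap',round(s['finger_gap'],4),'j6',round(s['joint_pos'][5],2))
E
python3 -c "
from h import *
plan(.4565,.3235,.10,9.5)"
```

```text
t 0.1 shift cm [-12.27  33.04  13.06] tool yaw -28.0 tcp [0.1822 0.5449 0.2305] jawyaw 71.5 tilt 0.09 F [ 0.6 -0.5 -0.4] gap 0.0855 j6 1.43
```

>>> apply_moves(
  moves=[
    [[-1.4, 3.7, 0.5], -3, 1],
    [[-2.8, 7.4, 1.5], -6, 1],
    [[-4.2, 11.1, 3], -10, 0.6],
    [[-5.6, 14.8, 5], -14, 0.6],
    [[-7.0, 18.5, 7], -18, 0.6],
    [[-8.4, 22.2, 9], -22, 0.6],
    [[-9.8, 26, 11], -26, 0.6],
    [[-11.2, 30, 12.5], -28, 0.6],
    [[-12.3, 33, 13], -28, 0.6],
    [[-12.3, 33, 13], -28, 0.6],
  ],
  squeeze=60,
)

```text
clock: 1.35
tcp_pos: [0.4575, 0.3224, 0.1003]
orientation: [-0.0, 0.647, 0.762, -0.001]
wrist_force: [-0.1, 0.3, -0.1]
finger_gap: 0.0512
```

```bash
python3 -c "
from h import *
plan(.4565,.3235,.005,9.5)
snap('top','top1');snap('side','side1')
p=json.load(open('p.json'))
overlay('side1',p,200,90,320,190,'s1',6)
overlay('top1',p,195,150,285,250,'t1',6)
"
```

```text
t 1.35 shift cm [ 0.13 -0.07  9.53] tool yaw -0.2 tcp [0.4575 0.3224 0.1003] jawyaw 99.3 tilt 0.08 F [-0.1  0.3 -0.1] gap 0.0512 j6 0.31
```

View pics/s1.png

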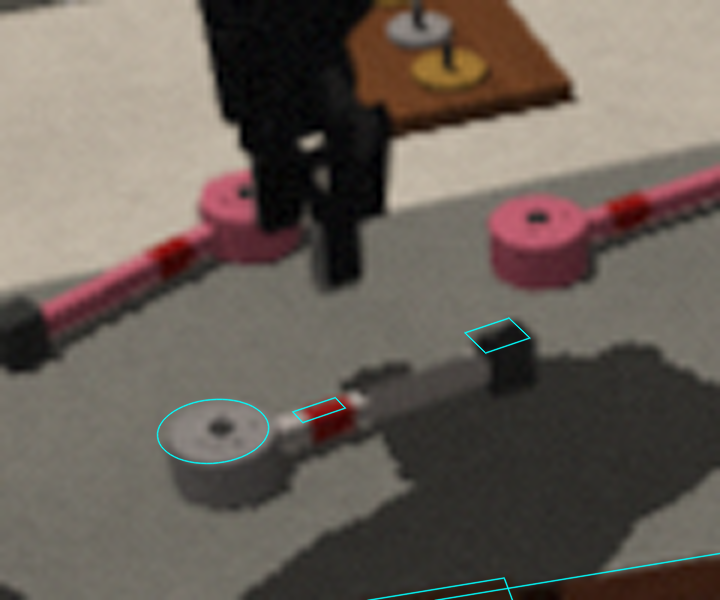

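View pics/t1.png

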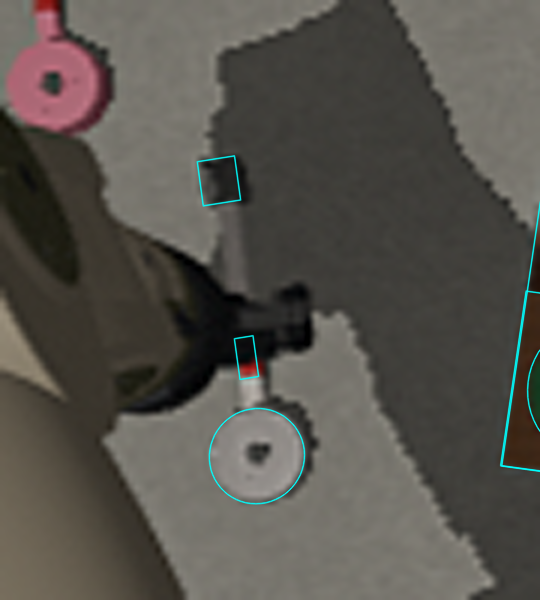

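The side view at 6x shows the steel bob about 1 px right and down of my model, so I'll move the target to (0.457, 0.3225). The jaws are already there. Descend and grip.

>>> apply_moves(
  moves=[
    [[0, 0, 2.5], 0, 0.6],
    [[0, 0, 5], 0, 0.6],
    [[0, 0, 7.5], 0, 0.6],
    [[0, 0, 9], 0, 0.6],
    [[0, 0, 9.5], 0, 0.6],
    [[0, 0, 9.5], 0, 0.4],
    [[0, 0, 9.5], 0, 0],
    [[0, 0, 9.5], 0, 0],
    [[0, 0, 9.5], 0, 0],
    [[0, 0, 9.5], 0, 0],
  ],
  squeeze=60,
)

```text
clock: 2.7
tcp_pos: [0.4571, 0.3244, 0.0075]
orientation: [0.0, 0.646, 0.763, 0.001]
wrist_force: [-1.4, -1.0, 6.7]
finger_gap: 0.0082
```

```bash
python3 -c "
from h import *
plan(.4565,.3235,.06,9.5)
snap('top','top2');snap('side','side2')
crop('side2',200,90,320,190,'s2',6)
"
```

```text
t 2.7 shift cm [-0.07 -0.07 -5.25] tool yaw 0.0 tcp [0.4571 0.3244 0.0075] jawyaw 99.5 tilt 0.12 F [-1.4 -1.   6.7] gap 0.0082 j6 0.31
scale 6
```

View pics/s2.png

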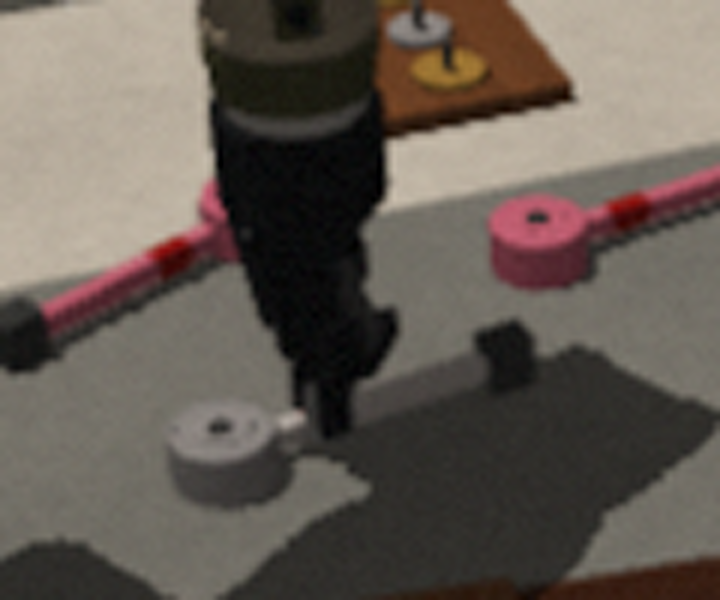

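The side view shows the fingers straddling the rod at the band, next to the bob at (237,163), with the gap on the rod. Lift.

>>> apply_moves(
  moves=[
    [[0, 0, -0.5], 0, 0],
    [[0, 0, -1.5], 0, 0],
    [[0, 0, -3], 0, 0],
    [[0, 0, -5], 0, 0],
    [[0, 0, -7], 0, 0],
    [[0, 0, -9], 0, 0],
    [[0, 0, -11], 0, 0],
    [[0, 0, -12], 0, 0],
    [[0, 0, -12], 0, 0],
    [[0, 0, -12], 0, 0],
  ],
)

```text
clock: 4.05
tcp_pos: [0.4559, 0.3237, 0.1256]
orientation: [-0.0, 0.646, 0.763, -0.001]
wrist_force: [0.3, -0.6, -2.7]
finger_gap: 0.0083
```

```bash
python3 -c "
from h import *
p=json.load(open('p.json'));b=p['blue']
plan(b[0],b[1],.12,b[2])
snap('side','side3')
crop('side3',180,60,320,160,'s3',5.5)
"
```

```text
t 4.05 shift cm [-66.34  -9.04   0.6 ] tool yaw -0.59 tcp [0.4559 0.3237 0.1256] jawyaw 99.5 tilt 0.07 F [ 0.3 -0.6 -2.7] gap 0.0083 j6 0.31
scale 5.5
```

View pics/s3.png

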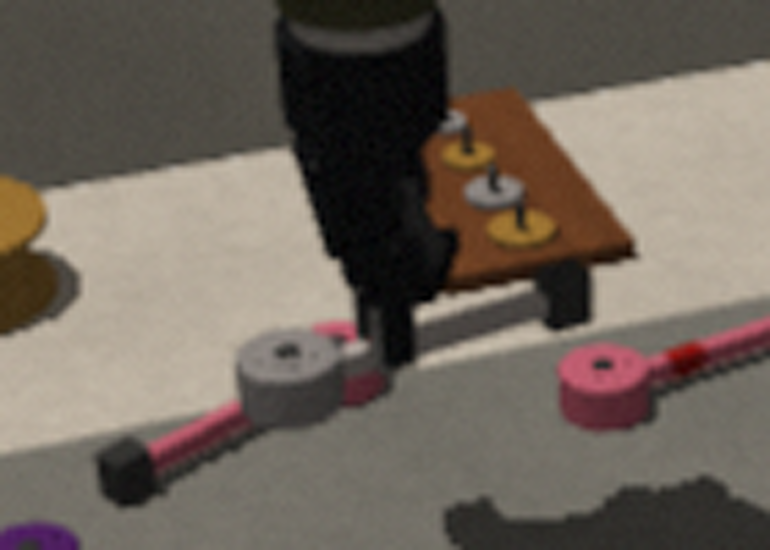

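Steel is held level in the air, bob at (232,129) and tail at (283,114). Carry it to the blue cradle.

>>> apply_moves(
  moves=[
    [[-1.5, -0.2, 0], 0, 0],
    [[-4.5, -0.6, 0], 0, 0],
    [[-8.5, -1.2, 0], 0, 0],
    [[-13, -1.8, 0], 0, 0],
    [[-17.5, -2.4, 0], 0, 0],
    [[-22, -3, 0], 0, 0],
    [[-26.5, -3.6, 0], 0, 0],
    [[-31, -4.2, 0], 0, 0],
    [[-35.5, -4.8, 0], 0, 0],
    [[-40, -5.4, 0], -0.6, 0],
  ],
)

```text
clock: 5.35
tcp_pos: [0.4682, -0.0815, 0.126]
orientation: [-0.0, 0.642, 0.767, -0.0]
wrist_force: [-0.1, -0.3, -3.7]
finger_gap: 0.0085
```

>>> apply_moves(
  moves=[
    [[-4.5, -0.6, 0], 0, 0],
    [[-9, -1.2, 0], 0, 0],
    [[-13.5, -1.8, 0], 0, 0],
    [[-18, -2.4, 0], 0, 0],
    [[-21.5, -3, 0], 0, 0],
    [[-24, -3.4, 0], 0, 0],
    [[-25.5, -3.6, 0], 0, 0],
    [[-26.3, -3.6, 0], 0, 0],
    [[-26.3, -3.6, 0], 0, 0],
    [[-26.3, -3.6, 0], 0, 0],
  ],
)

```text
clock: 6.6
tcp_pos: [0.4798, -0.3436, 0.1262]
orientation: [-0.0, 0.642, 0.767, 0.0]
wrist_force: [0.3, 0.6, -3.8]
finger_gap: 0.0079
```

```bash
python3 -c "
from h import *
p=json.load(open('p.json'));b=p['blue']
plan(b[0],b[1],.12,b[2])
snap('side','side4');snap('top','top4')
crop('side4',300,270,450,400,'s4',5);crop('top4',390,130,510,270,'t4',5)
"
```

```text
t 6.6 shift cm [-0.12 -0.38  0.62] tool yaw 0.07 tcp [ 0.4798 -0.3436  0.1262] jawyaw 100.16 tilt 0.05 F [ 0.3  0.6 -3.8] gap 0.0079 j6 -0.93
scale 5
scale 5
```

View pics/s4.png

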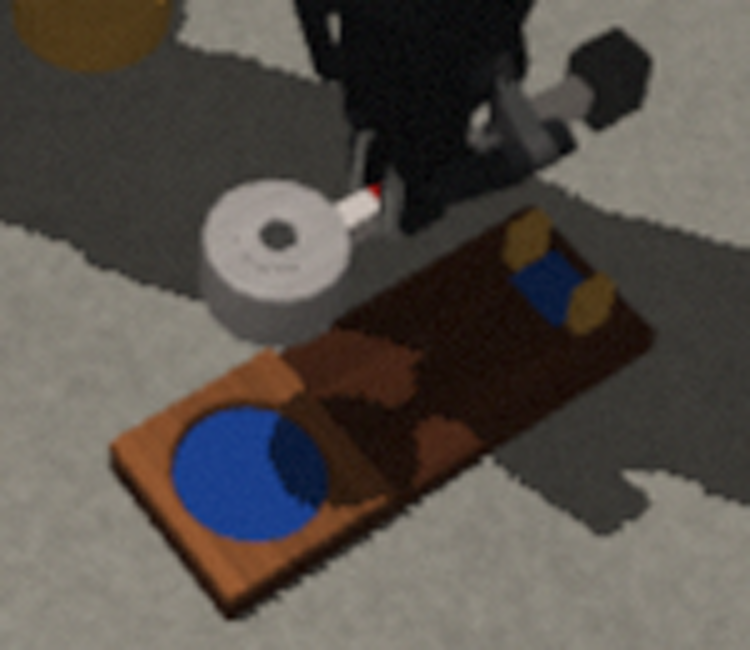

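View pics/t4.png

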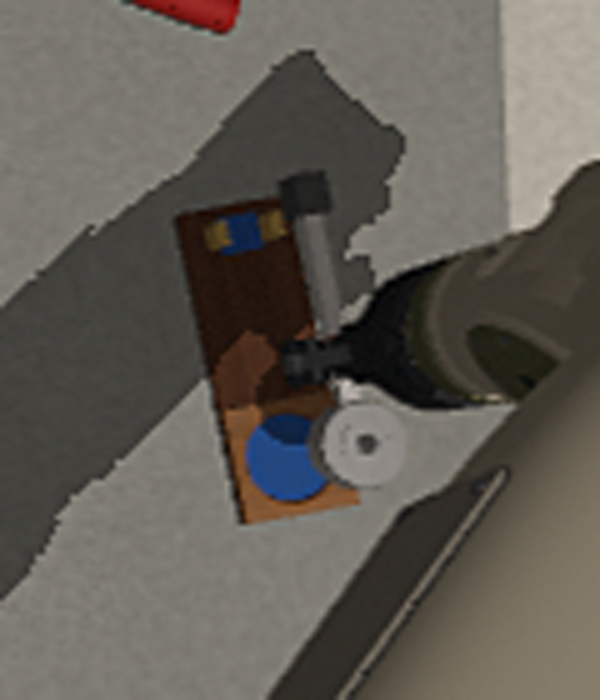

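```bash
python3 - <<'E'
from h import *
ct,cs=load('top4'),load('side4')
f=lambda o,u,v:(o[0]+(u+.5)/5-.5,o[1]+(v+.5)/5-.5)
def tri(a,b):
    (o1,d1),(o2,d2)=ray(ct,*a),ray(cs,*b)
    s=np.linalg.lstsq(np.c_[d1,-d2],o2-o1,rcond=None)[0]; p,q=o1+d1*s[0],o2+d2*s[1]; return (p+q)/2,np.linalg.norm(p-q)
T,S=(390,130),(300,270)
print('bob tri',tri(f(T,364,443),f(S,276,240)))
b=px2w(ct,*f(T,364,443),.1467); t=px2w(ct,*f(T,305,193),.1467)
print('top',b,t,np.hypot(*(t-b)[:2]),np.degrees(np.arctan2((t-b)[1],(t-b)[0])))
print('side bob',px2w(cs,*f(S,276,240),.1467))
tc=env.get_state()['tcp_pos']; e=np.array([np.cos(np.radians(10.16)),np.sin(np.radians(10.16))]); n=np.array([-e[1],e[0]])
print('bob rel tcp along',(b[:2]-tc[:2])@e,(b[:2]-tc[:2])@n,'tail',(t[:2]-tc[:2])@e,(t[:2]-tc[:2])@n)
sb=px2w(cs,*f(S,276,240),.1467); print('side bob rel',(sb[:2]-tc[:2])@e,(sb[:2]-tc[:2])@n)
E
```

```text
bob tri (array([ 0.42901497, -0.35236274,  0.14541441]), np.float64(0.0014199036225259452))
top [ 0.42829852 -0.35158616  0.1467    ] [ 0.57261612 -0.32184275  0.1467    ] 0.1473507301295984 11.645423611388559
side bob [ 0.42922347 -0.3533543   0.1467    ]
bob rel tcp along -0.05221615879339927 0.0013536780319682042 tail 0.09508505444712965 0.0051733962930400135
side bob rel -0.05161761017790508 -0.0005499015085252786
```

Held pose from both views: bob at about (0.4287, -0.3525), 1 mm along from the expected offset, and level. Align and lower to a checking height.

>>> apply_moves(
  moves=[
    [[-0.1, -0.2, 0.5], 0, 0],
    [[-0.13, -0.45, 1.5], 0, 0],
    [[-0.13, -0.45, 3], 0, 0],
    [[-0.13, -0.45, 4.5], 0, 0],
    [[-0.13, -0.45, 6], 0, 0],
    [[-0.13, -0.45, 7.2], 0, 0],
    [[-0.13, -0.45, 7.8], 0, 0],
    [[-0.13, -0.45, 8], 0, 0],
    [[-0.13, -0.45, 8], 0, 0],
    [[-0.13, -0.45, 8], 0, 0],
  ],
)

```text
clock: 7.95
tcp_pos: [0.476, -0.347, 0.0468]
orientation: [0.001, 0.642, 0.767, 0.0]
wrist_force: [0.3, -0.3, -3.4]
finger_gap: 0.0081
```

```bash
python3 -c "
from h import *
p=json.load(open('p.json'));b=p['blue']
plan(b[0],b[1],.0195,b[2])
snap('side','side5');snap('top','top5')
crop('side5',310,290,450,400,'s5',5.5);crop('top5',400,150,500,250,'t5',6)
"
```

```text
t 7.95 shift cm [0.16 0.05 2.73] tool yaw 0.01 tcp [ 0.476  -0.347   0.0468] jawyaw 100.11 tilt 0.06 F [ 0.3 -0.3 -3.4] gap 0.0081 j6 -0.94
scale 5.5
scale 6
```

View pics/s5.png

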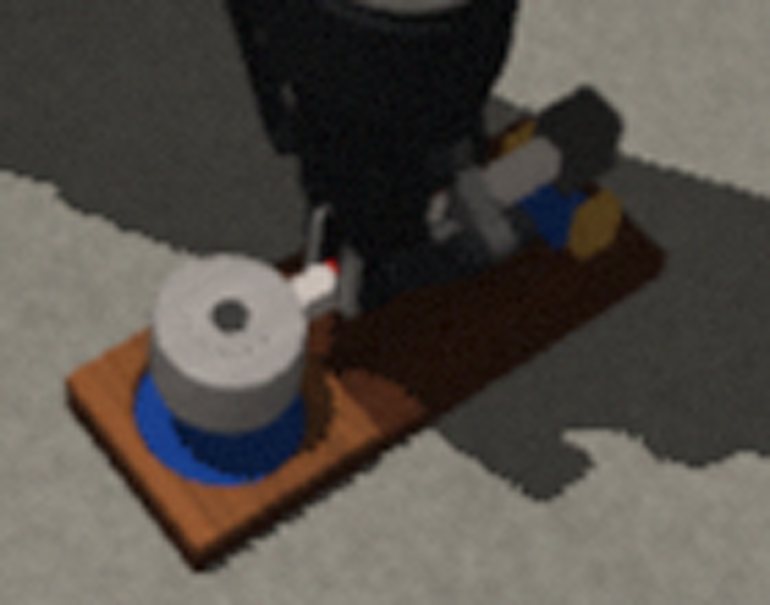

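View pics/t5.png

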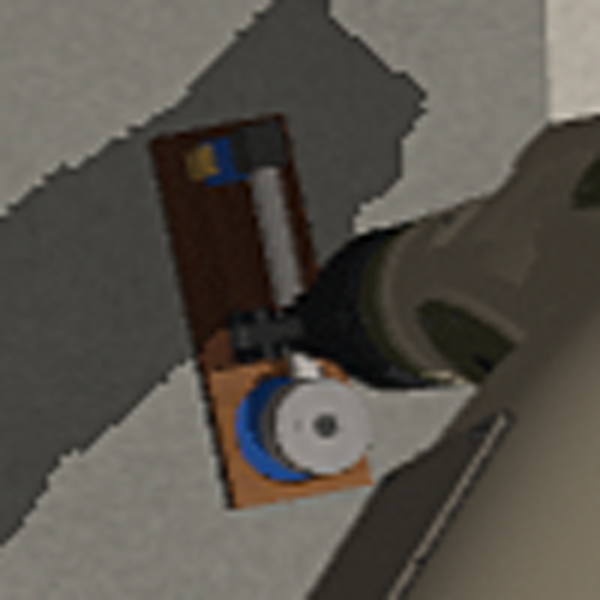

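```bash
python3 - <<'E'
from h import *
ct,cs=load('top5'),load('side5')
f=lambda o,s,u,v:(o[0]+(u+.5)/s-.5,o[1]+(v+.5)/s-.5)
T,S=(400,150),(310,290)
z=.0673
b=px2w(ct,*f(T,6,323,425),z); sb=px2w(cs,*f(S,5.5,230,321),z); print(b,sb)
# pocket from each camera: plate corners at z .018 in original images
p=json.load(open('p.json'))['blue']; yaw=np.radians(p[2]); e=np.array([np.cos(yaw),np.sin(yaw)]); n=np.array([-e[1],e[0]])
pk=np.array(p[:2])-.053*e
for q in(b,sb): print('bob-pocket along',(q[:2]-pk)@e,'lat',(q[:2]-pk)@n)
tc=np.array([.476,-.347]); print('tcp-seat',(tc-p[:2])@e,(tc-p[:2])@n)
for z2 in(.0673,):
    for cc,o,s in((ct,T,6),(cs,S,5.5)):
        # predicted tail top corners with TCP lateral
        for a,l in((.083,-.01),(.107,-.01),(.107,.01),(.083,.01)):
            w=np.array(p[:2])+(a+.001)*e+(l-.001)*n; u=w2px(cc,(w[0],w[1],z2)); print(np.round((u-o+.5)*s-.5),end=' ')
        print()
print(env.get_state()['tcp_pos'],env.get_state()['qvel'].round(4))
E
```

```text
[ 0.42423551 -0.35518711  0.0673    ] [ 0.42597877 -0.35688545  0.0673    ]
bob-pocket along 5.5989432141419595e-05 lat -0.0004857942724678595
bob-pocket along 0.0014746281359337286 lat -0.002463361426370086
tcp-seat -0.0005458425607235781 -0.0014972202070885168
[289. 160.] [280. 115.] [242. 121.] [251. 167.] 
[571. 150.] [625. 119.] [585.  79.] [532. 110.] 
[ 0.47594174 -0.34698478  0.04677538] [ 0.0014  0.0002 -0.0029 -0.0002 -0.0017  0.0006]
```

>>> apply_moves(
  moves=[
    [[0.12, 0, 0.3], 0, 0],
    [[0.12, 0, 0.7], 0, 0],
    [[0.12, 0, 1.1], 0, 0],
    [[0.12, 0, 1.5], 0, 0],
    [[0.12, 0, 1.8], 0, 0],
    [[0.12, 0, 2.1], 0, 0],
    [[0.12, 0, 2.3], 0, 0],
    [[0.12, 0, 2.5], 0, 0],
    [[0.12, 0, 2.6], 0, 0],
    [[0.12, 0, 2.65], 0, 0],
  ],
)

```text
clock: 9.3
tcp_pos: [0.4755, -0.3455, 0.0197]
orientation: [-0.0, 0.642, 0.767, 0.0]
wrist_force: [0.2, 0.1, -4.0]
finger_gap: 0.0082
```

```bash
python3 -c "
from h import *
p=json.load(open('p.json'));b=p['blue']
plan(b[0],b[1],.0195,b[2])
snap('side','side6');snap('top','top6')
crop('side6',310,290,450,400,'s6',5.5);crop('top6',400,150,500,250,'t6',6)
"
```

```text
t 9.3 shift cm [-0.    0.08  0.02] tool yaw 0.01 tcp [ 0.4755 -0.3455  0.0197] jawyaw 100.11 tilt 0.01 F [ 0.2  0.1 -4. ] gap 0.0082 j6 -0.94
scale 5.5
scale 6
```

View pics/s6.png

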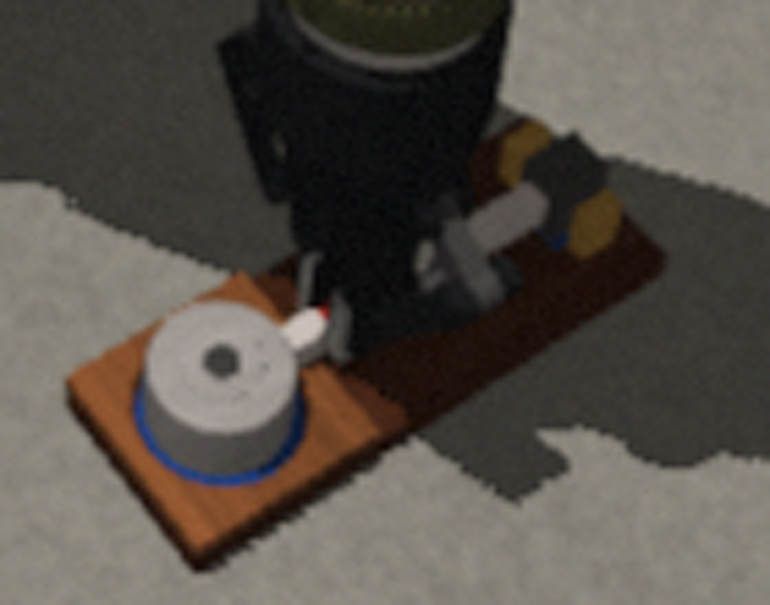

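View pics/t6.png

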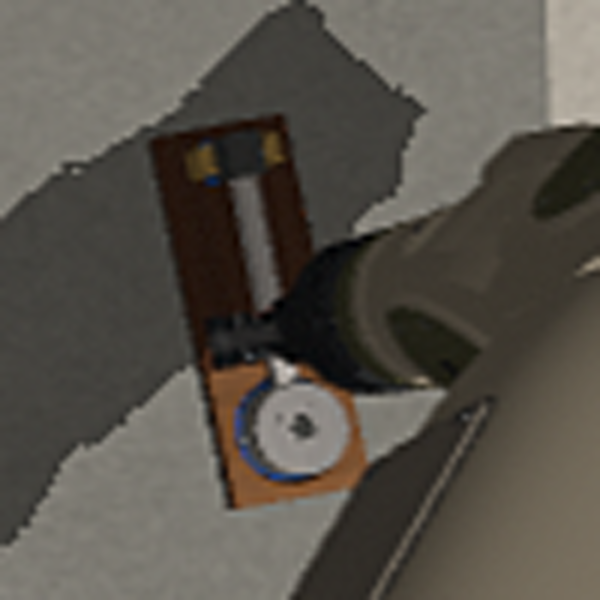

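Both views show the bob inside the blue ring at side (350,356), with the tail between the posts. The wrist still carries the weight (-4 N), so I'll ease down a little further.

>>> apply_moves(
  moves=[
    [[0, 0, 0.05], 0, 0],
    [[0, 0, 0.1], 0, 0],
    [[0, 0, 0.15], 0, 0],
    [[0, 0, 0.2], 0, 0],
    [[0, 0, 0.2], 0, 0],
    [[0, 0, 0.2], 0, 0],
    [[0, 0, 0.2], 0, 0],
    [[0, 0, 0.2], 0, 0],
    [[0, 0, 0.2], 0, 0],
    [[0, 0, 0.2], 0, 0],
  ],
)

```text
clock: 10.65
tcp_pos: [0.4755, -0.3456, 0.0194]
orientation: [0.001, 0.642, 0.767, -0.0]
wrist_force: [-2.9, 1.9, 9.7]
finger_gap: 0.0086
```

Contact is reached (+9.7 N). Unload slightly, open and lift away.

>>> apply_moves(
  moves=[
    [[0, 0, -0.07], 0, 0],
    [[0, 0, -0.1], 0, 0.1],
    [[0, 0, -0.1], 0, 0.25],
    [[0, 0, -0.1], 0, 0.45],
    [[0, 0, -0.1], 0, 0.45],
    [[0, 0, -0.1], 0, 0.45],
    [[0, 0, -0.1], 0, 0.45],
    [[0, 0, -0.1], 0, 0.45],
    [[0, 0, -0.1], 0, 0.45],
    [[0, 0, -0.6], 0, 0.45],
  ],
)

```text
clock: 11.9
tcp_pos: [0.4752, -0.3452, 0.0236]
orientation: [-0.0, 0.642, 0.767, 0.0]
wrist_force: [0.2, -1.2, -1.2]
finger_gap: 0.0386
```

>>> apply_moves(
  moves=[
    [[0, 0, -1], 0, 0.45],
    [[0, 0, -2], 0, 0.45],
    [[0, 0, -3.5], 0, 0.45],
    [[0, 0, -5.5], 0, 0.45],
    [[0, 0, -8], 0, 0.5],
    [[0, 0, -10], 0, 0.55],
    [[0, 0, -12], 0, 0.55],
    [[0, 0, -12], 0, 0.55],
    [[0, 0, -12], 0, 0.55],
    [[0, 0, -12], 0, 0.55],
  ],
)

```text
clock: 13.15
tcp_pos: [0.4749, -0.3451, 0.1428]
orientation: [-0.001, 0.642, 0.767, 0.0]
wrist_force: [0.1, 0.8, -0.2]
finger_gap: 0.0468
```

```bash
python3 -c "
from h import *
p=json.load(open('p.json'));b=p['brass']
plan(.527,-.1103,.12,b[2])
snap('side','side7');snap('top','top7')
crop('side7',310,290,450,400,'s7',5.5);crop('top7',400,150,500,250,'t7',6)
"
```

```text
t 13.15 shift cm [22.19  9.25  2.3 ] tool yaw 3.3 tcp [ 0.4749 -0.3451  0.1428] jawyaw 100.1 tilt 0.11 F [ 0.1  0.8 -0.2] gap 0.0468 j6 -0.94
scale 5.5
scale 6
```

View pics/s7.png

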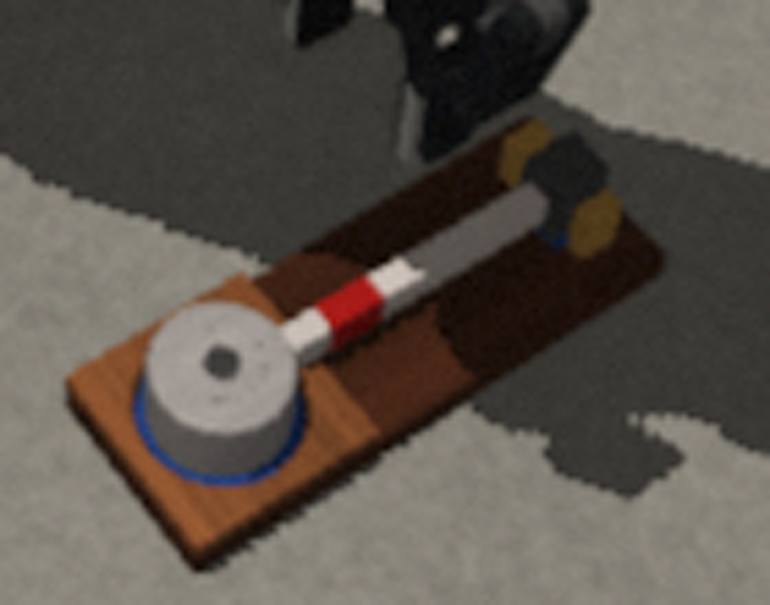

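View pics/t7.png

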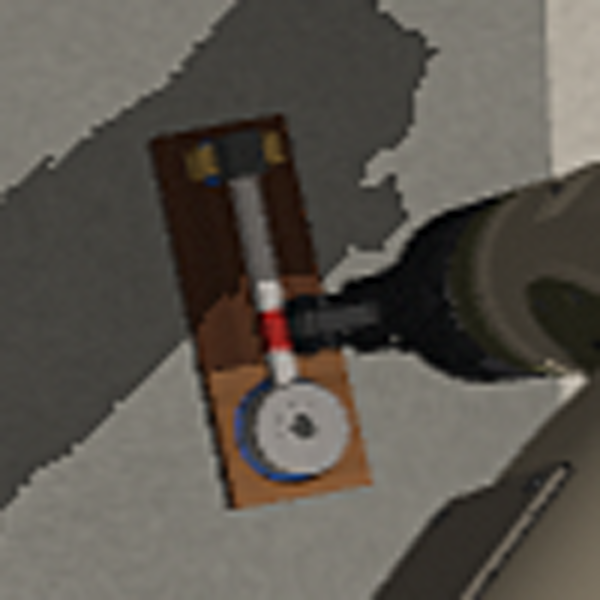

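```bash
python3 - <<'E'
from h import *
ct,cs=load('top7'),load('side7')
f=lambda o,s,u,v:(o[0]+(u+.5)/s-.5,o[1]+(v+.5)/s-.5)
a=f((400,150),6,302,427); b=f((310,290),5.5,222,367)
print(px2w(ct,*a,.040),px2w(cs,*b,.040))
(o1,d1),(o2,d2)=ray(ct,*a),ray(cs,*b)
s=np.linalg.lstsq(np.c_[d1,-d2],o2-o1,rcond=None)[0]; print('tri',o1+d1*s[0],o2+d2*s[1])
q=json.load(open('p.json'))['blue']; P={'steel':(q[0]-.0005,q[1],q[2])}
for k in('steel',): MODEL[k]=[[(x,y,z+.012) for x,y,z in pl] for pl in MODEL[k]]
overlay('side7',P,310,290,450,400,'s7o',5.5)
E
```

```text
[ 0.42395025 -0.35427459  0.04      ] [ 0.42544111 -0.35540838  0.04      ]
tri [ 0.42397388 -0.35456148  0.03920792] [ 0.42562304 -0.35509865  0.03945168]
```

View pics/s7o.png

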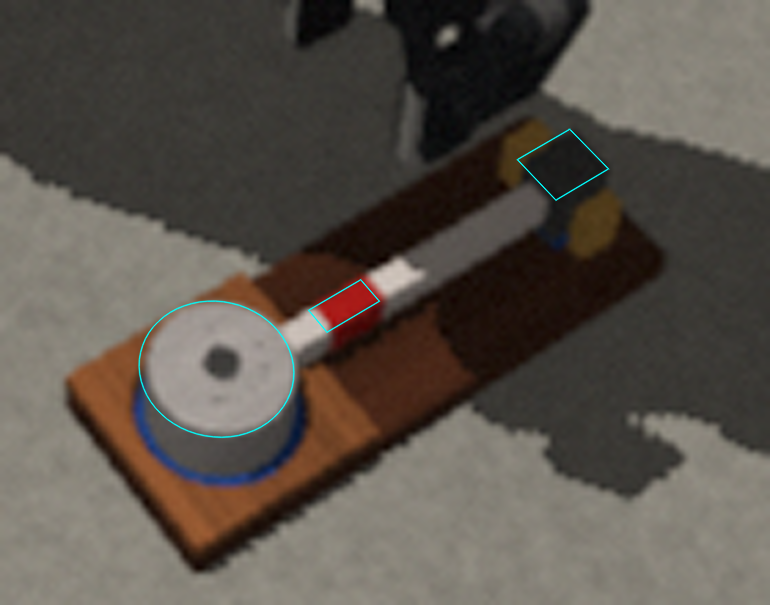

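Steel is seated: its bob top triangulates to z = 39.3 mm (40 expected), with centre within about 1.5 mm of the pocket and tail between the posts. Now the brass pendulum, at top view (374,209). It is the only brass-bob one and its crop showed a pale rod and red band.

>>> apply_moves(
  moves=[
    [[1.5, 0.6, 0], 0, 0.55],
    [[4.5, 1.8, 0.5], 1, 0.55],
    [[8, 3.3, 1], 2, 0.55],
    [[12, 5, 1.5], 3, 0.55],
    [[16, 6.7, 2], 3.3, 0.55],
    [[19, 8, 2.3], 3.3, 0.55],
    [[21.3, 9, 2.3], 3.3, 0.55],
    [[22.2, 9.25, 2.3], 3.3, 0.55],
    [[22.2, 9.25, 2.3], 3.3, 0.55],
    [[22.2, 9.25, 2.3], 3.3, 0.55],
  ],
)

```text
clock: 14.5
tcp_pos: [0.5275, -0.1114, 0.1208]
orientation: [0.0, 0.664, 0.748, -0.0]
wrist_force: [-0.2, -0.7, 0.3]
finger_gap: 0.047
```

```bash
python3 -c "
from h import *
p=json.load(open('p.json'));b=p['brass']
plan(.527,-.1105,.007,b[2])
snap('side','side8');snap('top','top8')
overlay('side8',p,290,190,410,290,'s8',6)
overlay('top8',p,345,140,425,240,'t8',6)
"
```

```text
t 14.5 shift cm [ 0.1  -0.04 11.38] tool yaw -0.05 tcp [ 0.5275 -0.1114  0.1208] jawyaw 96.76 tilt 0.02 F [-0.2 -0.7  0.3] gap 0.047 j6 -0.47
```

View pics/s8.png

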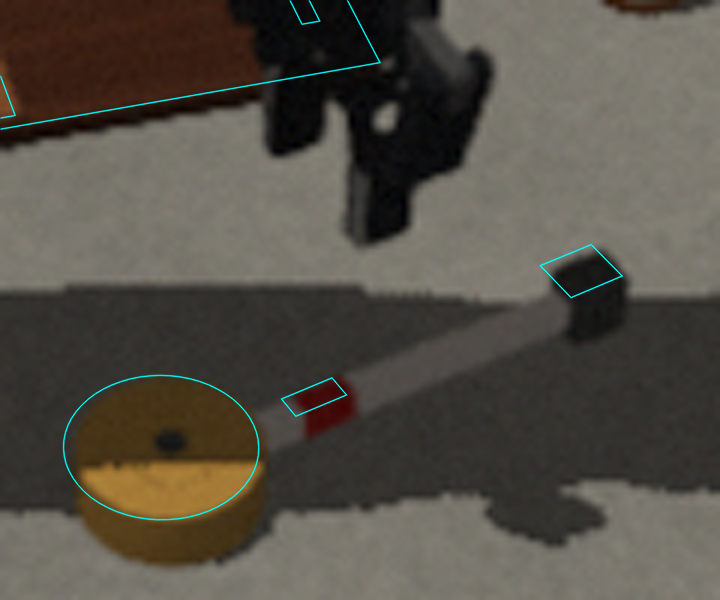

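View pics/t8.png

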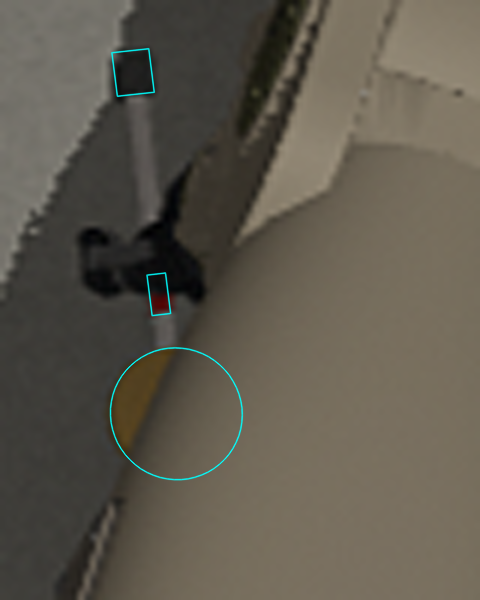

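The side view puts the band about 1.5 px (2 mm) along +x of my top fit, and the jaws at (0.5275, -0.1114) match that compromise. Descend and grip.

>>> apply_moves(
  moves=[
    [[0, 0, 3], 0, 0.55],
    [[0, 0, 6], 0, 0.55],
    [[0, 0, 9], 0, 0.55],
    [[0, 0, 10.8], 0, 0.55],
    [[0, 0, 11.3], 0, 0.5],
    [[0, 0, 11.3], 0, 0.3],
    [[0, 0, 11.3], 0, 0],
    [[0, 0, 11.3], 0, 0],
    [[0, 0, 11.3], 0, 0],
    [[0, 0, 11.3], 0, 0],
  ],
  squeeze=70,
)

```text
clock: 15.85
tcp_pos: [0.5283, -0.1112, 0.0089]
orientation: [0.001, 0.664, 0.748, 0.0]
wrist_force: [-0.9, 0.3, 6.2]
finger_gap: 0.0078
```

>>> apply_moves(
  moves=[
    [[0, 0, -0.5], 0, 0],
    [[0, 0, -1.5], 0, 0],
    [[0, 0, -3], 0, 0],
    [[0, 0, -5], 0, 0],
    [[0, 0, -7], 0, 0],
    [[0, 0, -9], 0, 0],
    [[0, 0, -10], 0, 0],
    [[0, 0, -10.3], 0, 0],
    [[0, 0, -10.3], 0, 0],
    [[0, 0, -10.3], 0, 0],
  ],
)

```text
clock: 17.1
tcp_pos: [0.527, -0.1105, 0.11]
orientation: [-0.001, 0.664, 0.748, -0.0]
wrist_force: [1.1, -0.7, -4.8]
finger_gap: 0.0079
```

```bash
python3 -c "
from h import *
p=json.load(open('p.json'));b=p['green']
plan(b[0],b[1],.119,b[2])
snap('side','side9')
crop('side9',280,160,420,270,'s9',5.5)
"
```

```text
t 17.1 shift cm [23.83  0.67 -0.89] tool yaw 14.13 tcp [ 0.527  -0.1105  0.11  ] jawyaw 96.8 tilt 0.09 F [ 1.1 -0.7 -4.8] gap 0.0079 j6 -0.47
scale 5.5
```

View pics/s9.png

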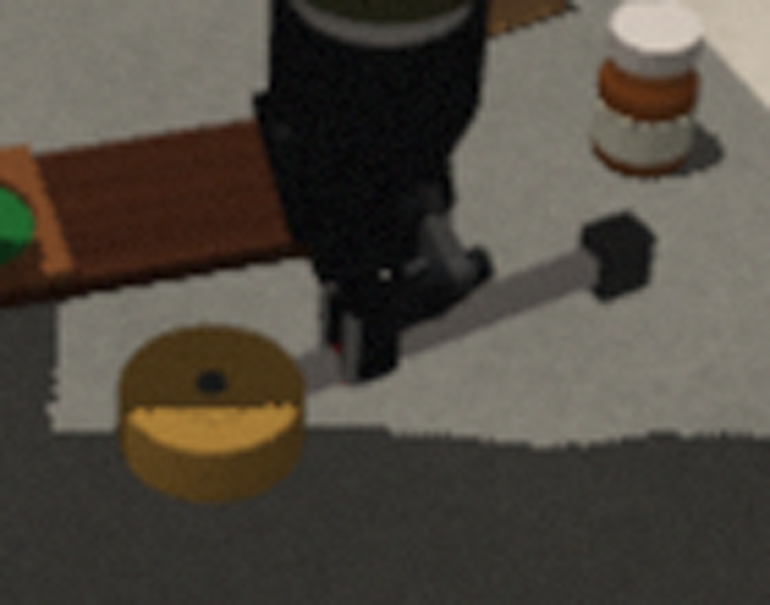

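Brass is held level, wrist load -4.8 N, bob at (318,231). I'll carry it to the green cradle with extra height to pass above the jar's level.

>>> apply_moves(
  moves=[
    [[0.5, 0, -1], 0, 0],
    [[2.5, 0, -2.2], 1, 0],
    [[5.5, 0.1, -2.5], 3, 0],
    [[9, 0.2, -2.5], 5, 0],
    [[12.5, 0.3, -2.5], 7, 0],
    [[16, 0.4, -2.5], 9, 0],
    [[19.3, 0.5, -2.5], 11, 0],
    [[21.8, 0.6, -2.2], 13, 0],
    [[23.3, 0.67, -1.7], 14, 0],
    [[23.8, 0.67, -1.3], 14.1, 0],
  ],
)

```text
clock: 18.4
tcp_pos: [0.5058, 0.1274, 0.124]
orientation: [0.0, 0.75, 0.661, 0.0]
wrist_force: [-0.1, -0.2, -6.0]
finger_gap: 0.0074
```

>>> apply_moves(
  moves=[
    [[0, 0, 0], 0, 0],
    [[0, 0, 0], 0, 0],
    [[0, 0, 0], 0, 0],
    [[0, 0, 0], 0, 0],
    [[0, 0, 0], 0, 0],
    [[0, 0, 0], 0, 0],
    [[0, 0, 0], 0, 0],
    [[0, 0, 0], 0, 0],
    [[0, 0, 0], 0, 0],
    [[0, 0, 0], 0, 0],
  ],
)

```text
clock: 19.65
tcp_pos: [0.506, 0.1264, 0.1238]
orientation: [-0.0, 0.751, 0.661, 0.0]
wrist_force: [-0.1, 0.4, -4.2]
finger_gap: 0.008
```

```bash
python3 -c "
from h import *
p=json.load(open('p.json'));b=p['green']
plan(b[0],b[1],.119,b[2])
h=env.get_state()['tcp_pos'][2]-.0089
P={'green':b,'brass':b}; MODEL['brass']=[[(x,y,z+h) for x,y,z in pl] for pl in MODEL['brass']]
snap('side','side10');snap('top','top10')
overlay('side10',P,230,110,370,230,'s10',5.5)
overlay('top10',P,255,120,355,240,'t10',5)
cv2.imwrite('pics/all10.png',np.hstack([cv2.imread('pics/side10.png'),cv2.imread('pics/top10.png')])[:,::1][::2,::2])
"
```

```text
t 19.65 shift cm [ 0.04 -0.06  0.48] tool yaw 0.03 tcp [0.506  0.1264 0.1238] jawyaw 82.71 tilt 0.0 F [-0.1  0.4 -4.2] gap 0.008 j6 0.22
```

View pics/s10.png

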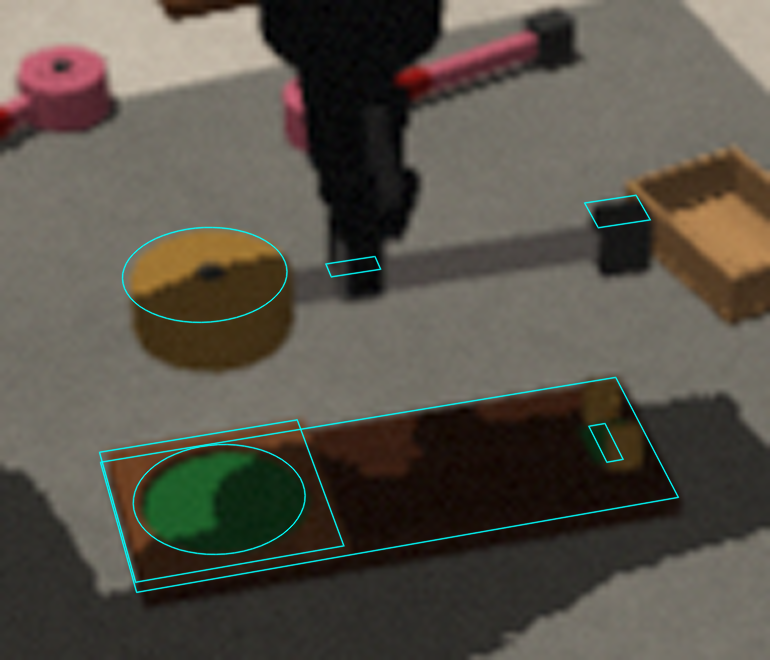

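View pics/t10.png

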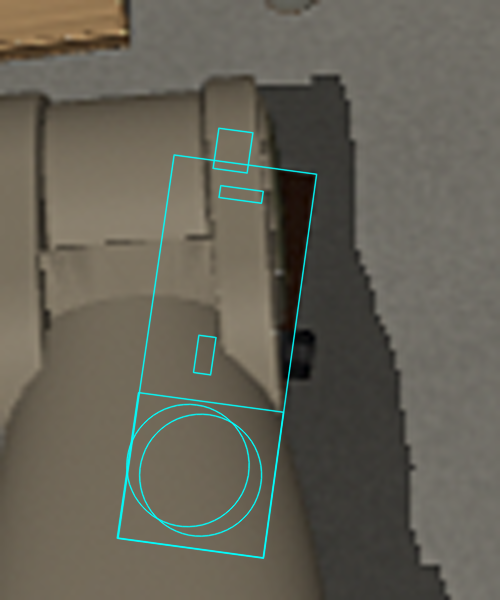

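View pics/all10.png

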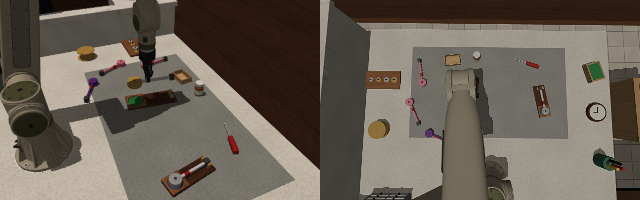

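The side view shows brass within about 1.5 px of the model placed directly over the green cradle. The bob is above the pocket and the tail above the posts, level, about 103 mm above the seat. The jar, tray and screwdriver are where they were, and the steel pendulum is still in the blue cradle. Hand in.

```bash
python3 -c "
from h import *
print(env.hand_in()); s=env.get_state(); print(s['clock'],s['tcp_pos'],s['finger_gap'],s['wrist_force'])"
```

```text
the job is handed in; nothing more can be done
None
the job is handed in; nothing more can be done
```

I laid the steel-bob pendulum in the blue cradle and let it go. The arm is now holding the brass-bob pendulum by its red band over the green cradle. I handed the job in at about 19.7 s; the hand-in gives no verdict.

**Steel pendulum:** after release, its bob was within about 1.5 mm of the pocket axis. The top of the bob measured 39.3 mm high against 40 mm expected, and the tail sat between the posts. Contact while laying it down stayed around 14 N.

**Brass pendulum:** it is level, with its balance point about 103 mm above the seat, and it held steady for more than 1 s. In the side view its bob and tail lie within about 2–3 mm of the pocket and fork in plan.

**Bystanders:** the oil jar, screwdriver and screw tray look unmoved in the last overview. I checked that by eye only.

**Disagreements and limits:**
- The two cameras differed by 1–2 mm throughout, which is within their stated calibration.
- In the final pose the arm hid the brass pendulum from the top camera, so its alignment rests on the side view and the measured tool position.
- The gripper read an opening of about 8 mm on the 10 mm rods.

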